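# Clamp the perfusion syringe and hold a vacuum for a leak check

### The arm

A 7-joint arm with a two-finger parallel gripper is mounted at the origin on the work surface. World frame = base frame: x ahead of the robot, y to its left, z up, the work surface at z = 0. Lengths are in m, angles in rad, forces in N, time in s.
With the tool pointing down it reaches from about 0.4 to 0.85 m from the base axis. Payload 4.5 kg.
Tool frame: the origin (TCP) lies midway between the tips of the shut fingers; the grasp point (between the pads) lies 19 mm behind it; x points along the fingers, y is the direction in which the jaws open and shut, and the axes are right-handed (so a half turn about x gives the same grasp; the last joint's range is limited). The gripper opens to 88 mm and grips with 3 to 60 N. Pads are 18 mm wide; open, the fingers measure 123 mm over their backs; the gripper's body (75 mm by 187 mm) begins 45 mm behind the grasp point.
Start: joints at [-1.221, 0.689, -0.195, 1.565, 0.157, 0.902, -0.215], TCP at [0.194, 0.594, 0.239] pointing down, gripper open.
Joint ranges: [-3.01, 3.01], [-0.46, 2.08], [-1.47, 1.51], [0.13, 2.56], [-1, 4.14], [0.04, 2.09], [-2.66, 2.66]. Speed limits (rad/s): [2.57, 2.57, 3.14, 3.14, 3.14, 3.14, 3.14].

### API

Orientations are given as a unit quaternion [x, y, z, w].
In Python, from plant import r gives the robot as it stands.
- The arm moves only by the tool arm_command, never from a script. Its argument "plan" is a list of rows, each a list of 5 numbers: the finger opening in m, from 0 to 0.0881, then the shift along the tool's x, y, z in m, then the turn about the tool's x in rad. In form: [[grip, dx, dy, dz, roll], ...]. A call has 1 to 12 rows; each row shifts and turns the commanded pose from where the row before left it, along the tool's axes as they then stand; what a row does not reach is not made up. A row lasts 1/8 s, in which the tool goes at most 62.5 mm and 10.7 degrees, less where a joint would pass 70% of its speed; a pose out of reach is approached as far as the arm can. A call is refused whole if a number of a shift passes 0.0625 or a number of a turn 0.188, either way. A call with a gripper value outside its range is refused whole. The fingers move at their own pace and stop on an object; "force" is the grip in N (left out, the last holds). Time passes only in rows, so rows that do not move let the fingers close. It gives the time, the measured TCP pose, the force and the opening at its end, in the units of the state.
- r.get_state(): the state, without advancing time (a new reading comes with each control period).
- r.snapshot(name): name is "scene" or "top" or "wrist"; returns (picture, depth): 420x560x3 uint8, red, green, blue; 420x560 float32, m along the optical axis (not along the pixel's ray), 0 where there is no reading.
- r.calibration(name): a dict with "fx", "fy", "cx", "cy" (pixels), "k1" (the pictures are not rectified: a ray, as slopes to the right and down, at radius r is drawn at 1 + k1 r^2 times it, then the intrinsics apply), "eye" and "orientation" of the camera in the world; the wrist camera has in their place "mount" (4x4, takes a point from camera to tool coordinates, whose origin is the TCP and whose axes are the tool frame's). Camera axes: x right, y down, z forward; pixel columns grow to the right and rows downward; lengths in m; the calibration is good to about 2 mm. A picture is of the moment at which its call begins: read the wrist's pose just before it. calibration takes no time and is no camera call.
- r.finish_job(): hands the job in, once; it reports no verdict.
The state is a dict: "clock": time; "q": joint angles; "qd": joint speeds; "joint_torque": joint torques, N m; "tool_pos": TCP position; "eef_rot": TCP orientation; "contact_force": force on the tool from outside, world axes, zero at the start; "moment": the same for the moment, N m; "opening": opening from 0.0 (shut) to 1.0 (fully open).
Only numpy, scipy, OpenCV 4.12 (cv2) and the standard library are available. Lean on these libraries where they do the work, as an engineer would, in place of code of your own. Each camera call takes 0.05 s, during which the arm holds its last target.

### The job

Leak-check the glass syringe lying in the syringe pump; its stopcock is already shut. First press both hinged barrel clamps down until their catches snap and hold them shut, then grip the plunger and draw it straight back, without rocking it sideways or up and down in the barrel, until the front of the black piston stands at the black ring mark halfway along the barrel. The vacuum pulls the plunger back, so finish while still holding it there, with the syringe in its bed and the things around it left alone.

Things in the scene. Friction and masses are not known exactly. Their poses are not given: they have to be found in the camera images.
- pump: Syringe pump, white housing 150 x 300 mm, fixed. Origin: centre of its underside, on the desk; x away from the robot (at yaw 0), y along the syringe towards the stopcock, z up. Syringe axis parallel to y at x = 0, z = 130 mm. Deck at z = 80; two guide rods (x = +-60, 8 mm thick) and a lead screw on it, tops at z = 97. Slotted upright for the flange at y = 11 to 15, 44 mm wide, top at z = 142.
- pusher_block (a point): Top centre of the parked black pusher block: pump x = 0, z = 146 mm, y = -124; the block spans y = -138 to -110 mm, 46 mm wide at the top, 136 mm wide below z = 119 mm. It does not move.
- catch_post (a point): Top of the catch post in front of clamp_flange (one like it stands in front of clamp_tip): post 8 x 14 mm at pump x = -49 to -41 mm, top at z = 146 mm; its sprung catch pin reaches in to x = -29 mm, top at z = 148 mm.
- syringe: Glass syringe with shut stopcock, loose in a V-bed that carries the barrel. Origin on the barrel axis at its open end (at pump x = 0, y = 20, z = 130 mm); y runs along the barrel towards the stopcock, z up. Barrel 20 mm thick, 105 mm long; flange 36 mm wide, 4 mm thick, 20 mm high just behind the origin.
- plunger: The plunger: black piston 14 mm long in the bore, bright rod 9 mm thick, thumb disc 28 mm in diameter and 5 mm thick at the free end. Origin on the axis at the front (stopcock end) of the piston; y along the axis towards the stopcock. The thumb disc's near face is 156 mm behind the origin; the bare rod between the flange upright and the disc is 46 mm long with the plunger fully in and grows as it is drawn.
- piston_front (a point): Front of the black piston, on the axis.
- thumb_disc (a point): Centre of the thumb disc's face that looks at the barrel, on the axis; the rod in front of it (pump +y side) is what to grip, and the disc then bears on the fingers.
- ring_mark (a point): Centre of the black ring mark on the barrel, on the axis, 56 mm from the open end, between the two clamps.
- plunger_draw (a joint): How far the plunger is drawn, in m: 0 piston at the bottom of the bore, 0.045 piston front at the ring mark, 0.062 the most. Starts at 0.012 to 0.024. 2 N of friction plus the vacuum, 300 N/m from 0.018 on (about 10 N at the mark); let go, it runs back. It can rock up to 4 degrees about the piston (over 2 it jams), righted by about 5 N m/rad.
- clamp_flange (a joint): Angle in rad of the barrel clamp nearer the barrel's open end: 0 shut and caught, grows as it opens up and away from the robot about an axis parallel to pump y; starts 0.5 to 1.0, stays where left. The catch is met at about 0.2, snaps at about 0.1 and takes about 8 N down at the thumb tab. Flat bar 16 mm wide, 5 mm thick, 46 mm from hinge to end, then a 7 mm nose.
- clamp_tip (a joint): The same for the clamp nearer the stopcock, 64 mm along +y from the other.
- clamp_flange_tab (a point): Centre of the top of the thumb tab (14 x 16 mm) on clamp_flange; from the hinge it lies 39 mm along the arm and 8.5 mm above its midline: shut, at pump x = -17, y = 44, z = 152 mm, the highest point there.
- clamp_tip_tab (a point): The same on clamp_tip: shut, at pump x = -17, y = 108, z = 152 mm.
- clamp_flange_hinge (a point): Hinge axis of clamp_flange, at pump x = 22, y = 44, z = 143.5 mm.
- clamp_tip_hinge (a point): Hinge axis of clamp_tip, at pump x = 22, y = 108, z = 143.5 mm.
- oil_bottle: Bystander: amber dropper bottle, 30 mm thick, 62 mm tall, in front of the pump. Origin: centre of its underside.
- slide_mailer: Bystander: white slide mailer 32 x 85 x 21 mm, behind the pump. Origin: centre of its underside.
- spare_stopcock: Bystander: small clear stopcock 45 mm long, behind the pump. Origin: under its centre.
- forceps: Bystander: steel forceps 120 mm long, flat on the desk in front of the pump. Origin: under its middle.
- hex_key: Bystander: small dark hex key 60 mm long lying on the pump's deck behind the lead screw. Origin: under the middle of its long leg.
- beaker: Bystander: glass cup 60 mm wide, 70 mm tall, beside the pump's stopcock end. Origin: centre of its underside.
- lens_tissue: Bystander: lens tissue booklet 75 x 105 x 8 mm, beside the pump's pusher end. Origin: centre of its underside.
Not all that is in view belongs to the job. What is meant by the syringe is not blue, green or orange, and is the smaller of those in its own colour.

How it is judged:
By the outcome, as a careful person would: the job done as asked, in the order asked, and still so for the second after the job is handed in, while the arm keeps its last pose, push and grip.
It also fails if it takes over 51 s, if anything falls off the work surface, if the arm or the gripper's body presses on something with over 40 N, if the wrist force passes 120 N, or if a joint passes its speed limit or range.

## Working session

There is one attempt and no reset: what is moved stays moved. The work goes in short steps, Python scripts to look and compute and a tool call to move; the robot and the scene stay as the last step left them, time stands still between calls to the robot, and variables do not carry over. Pictures are saved under pics/ and viewed, and the job is handed in when it is done.

Besides the shell and the picture viewer there is one more tool, called after "Request:" as name(argument=value, ...), one argument or row to a line, values as JSON. arm_command: Moves the arm, as the interface text tells. Its arguments: {"type":"object","properties":{"plan":{"type":"array","items":{"type":"array","items":{"type":"number"}}},"force":{"type":"number"}},"required":["plan"]}

```bash
ls; mkdir -p pics; python3 - <<'E'
from plant import r
import cv2,numpy as np
print(r.get_state())
for n in ["scene","top","wrist"]:
    print(n,r.calibration(n))
    p,d=r.snapshot(n); np.savez(f"pics/{n}0.npz",p=p,d=d); cv2.imwrite(f"pics/{n}0.png",cv2.cvtColor(p,cv2.COLOR_RGB2BGR))
E
```

```text
pics
{'clock': 0.0, 'q': array([-1.221215  ,  0.68995508, -0.19451541,  1.56634396,  0.15732429,
        0.90250109, -0.21508002]), 'qd': array([-0.00101643,  0.00022446, -0.0019577 , -0.00060116, -0.00215189,
       -0.00119267,  0.00138759]), 'joint_torque': array([ 2.40330337e-04, -5.27558792e+01, -1.26670238e+00, -1.53428364e+01,
       -5.26233867e-02,  6.40137776e-03,  1.66007126e-04]), 'tool_pos': array([0.19395642, 0.59347928, 0.23792813]), 'eef_rot': array([ 0.11050079,  0.69836457, -0.11177946,  0.69827062]), 'contact_force': array([0.08433605, 0.07451407, 0.00242565]), 'moment': array([0.04712397, 0.01779097, 0.03814183]), 'opening': 1.0021298055118666}
scene {'fx': 400.004131962875, 'fy': 400.004131962875, 'cx': 278.649849994996, 'cy': 202.30139297554678, 'k1': -0.08265839233460853, 'eye': array([ 0.99409538, -0.34991942,  0.88520386]), 'orientation': array([ 0.78985969,  0.52783517, -0.16972317, -0.2621178 ])}
top {'fx': 434.45019069275367, 'fy': 434.45019069275367, 'cx': 283.78971623061176, 'cy': 204.43078277280247, 'k1': 0.0008545098204907758, 'eye': array([ 0.27162211, -0.14193365,  1.12198578]), 'orientation': array([ 0.72269311, -0.68379393,  0.07006302, -0.07233048])}
wrist {'fx': 326.6202776491052, 'fy': 326.6202776491052, 'cx': 279.4106138835904, 'cy': 206.46402023433248, 'k1': -0.018977295003944898, 'mount': array([[ 5.06196971e-04, -2.63220035e-01,  9.64735693e-01,
        -1.46482439e-01],
       [ 9.99999810e-01,  4.71286704e-04, -3.96113438e-04,
        -4.55587630e-04],
       [-3.50402112e-04,  9.64735711e-01,  2.63220224e-01,
        -6.79567784e-02],
       [ 0.00000000e+00,  0.00000000e+00,  0.00000000e+00,
         1.00000000e+00]])}
```

View pics/scene0.png

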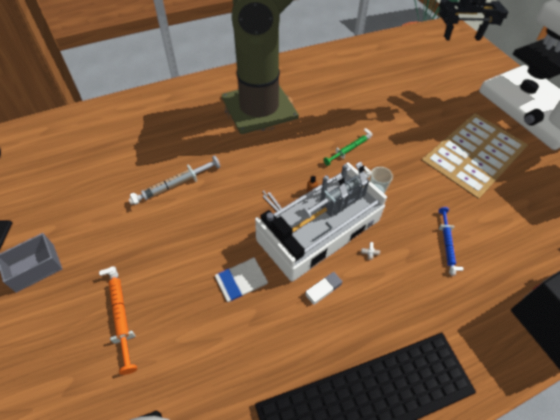

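View pics/top0.png

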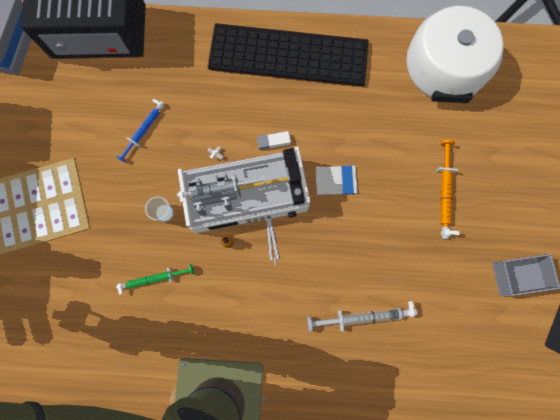

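View pics/wrist0.png

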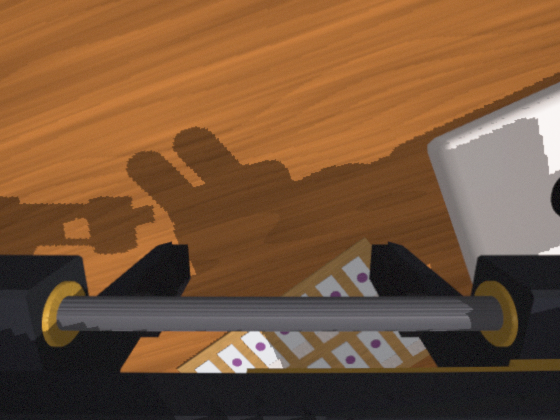

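The candidates for the syringe are:
- grey in the pump, top (215,190)
- larger grey on the desk, top (360,320)
- blue, top (142,130)
- green, top (155,280)
- orange, top (447,190)

The description points to the small grey one in the pump. I'll check it in a close crop.

```bash
python3 - <<'E'
import cv2
a=cv2.imread("pics/top0.png")[135:250,140:320]
cv2.imwrite("pics/crop1.png",cv2.resize(a,None,fx=4.4,fy=4.4,interpolation=cv2.INTER_CUBIC))
a=cv2.imread("pics/scene0.png")[155:280,245:400]
cv2.imwrite("pics/crop2.png",cv2.resize(a,None,fx=4.7,fy=4.7,interpolation=cv2.INTER_CUBIC))
E
```

```text
(no output)
```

View pics/crop1.png

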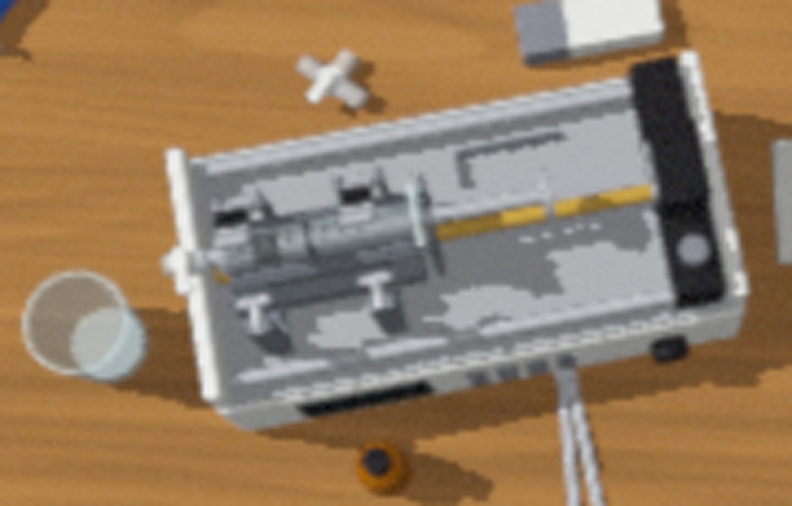

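View pics/crop2.png

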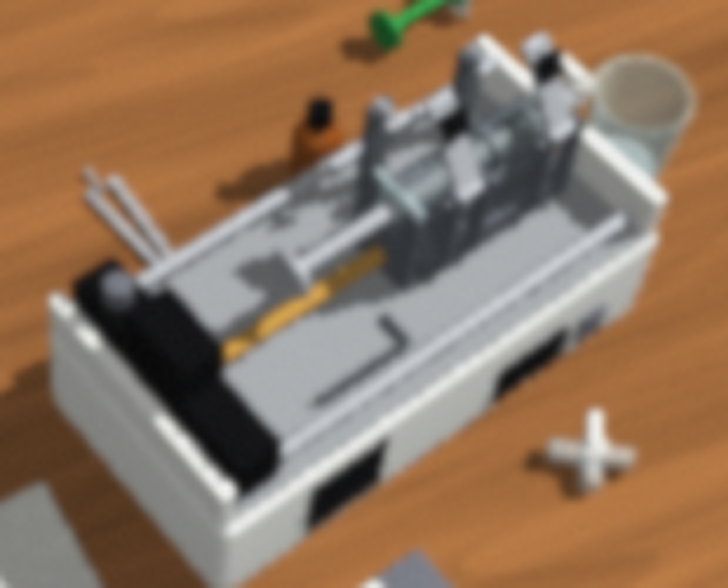

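```bash
cat > h.py <<'E'
import numpy as np,cv2
from scipy.spatial.transform import Rotation as R
from plant import r
def cal(n,st=None):
    c=r.calibration(n)
    if n=="wrist":
        st=st or r.get_state()
        Rt=R.from_quat(st["eef_rot"]).as_matrix(); m=c["mount"]
        return c,Rt@m[:3,:3],Rt@m[:3,3]+st["tool_pos"]
    return c,R.from_quat(c["orientation"]).as_matrix(),np.array(c["eye"])
def rays(c,px):
    px=np.atleast_2d(px).astype(float)
    d=np.stack([(px[:,0]-c["cx"])/c["fx"],(px[:,1]-c["cy"])/c["fy"]],1); u=d.copy()
    for _ in range(8): u=d/(1+c["k1"]*(u**2).sum(1))[:,None]
    return np.c_[u,np.ones(len(u))]
def cloud(C,d):
    c,Rm,e=C; v,u=np.mgrid[:d.shape[0],:d.shape[1]]
    q=rays(c,np.c_[u.ravel(),v.ravel()])*d.reshape(-1,1)
    return (q@Rm.T+e).reshape(*d.shape,3)
def plane(C,px,z):
    c,Rm,e=C; w=rays(c,px)@Rm.T
    return e+w*((z-e[2])/w[:,2])[:,None]
def proj(C,P):
    c,Rm,e=C; q=(np.atleast_2d(P)-e)@Rm; u=q[:,:2]/q[:,2:]
    u=u*(1+c["k1"]*(u**2).sum(1))[:,None]
    return u*[c["fx"],c["fy"]]+[c["cx"],c["cy"]]
E
python3 - <<'E'
from h import *
f=np.load("pics/top0.npz"); C=cal("top"); P=cloud(C,f["d"])
Q=P[145:240,165:315].reshape(-1,3); z=Q[:,2]
print(np.histogram(z,bins=np.arange(-.01,.2,.01)))
for lo in (.06,.03):
    m=(z>lo)&(z<.2); rc=cv2.minAreaRect(Q[m][:,:2].astype(np.float32)*1000); print(lo,rc)
m=(P[...,2]>.06)&(P[...,2]<.2); 
n,l,s,ce=cv2.connectedComponentsWithStats(m.astype(np.uint8)); print(s[s[:,4]>300])
desk=P[300:330,250:300,2]; print(np.median(desk))
E
```

```text
(array([2910, 3154,  152,  114,  100,  116,  130,  171, 2050, 1757, 1083,
        466,  437,  354,  513,  530,   30,    5,   16,  114]), array([-0.01,  0.  ,  0.01,  0.02,  0.03,  0.04,  0.05,  0.06,  0.07,
        0.08,  0.09,  0.1 ,  0.11,  0.12,  0.13,  0.14,  0.15,  0.16,
        0.17,  0.18,  0.19]))
0.06 ((495.09881591796875, -9.228973388671875), (190.0918426513672, 354.4054870605469), 14.284253120422363)
0.03 ((494.40069580078125, -6.486968994140625), (190.0918426513672, 360.0644226074219), 14.284253120422363)
[[     0      0    560    420 213211]
 [     0      0    141     65   6660]
 [   409      6     94     94   6684]
 [   177    147    133     83   7479]
 [   187    381     56     39    886]]
0.00011262344059315144
```

```bash
cat >> h.py <<'E'
def fit2(A,B):
    a=A-A.mean(0);b=B-B.mean(0)
    th=np.arctan2((a[:,0]*b[:,1]-a[:,1]*b[:,0]).sum(),(a*b).sum())
    c,s=np.cos(th),np.sin(th);Rm=np.array([[c,-s],[s,c]]);t=B.mean(0)-Rm@A.mean(0)
    return th,t,B-(A@Rm.T+t)
E
python3 - <<'E'
from h import *
C=cal("top")
cr=np.array([[632,68],[678,60],[722,298],[680,305],[255,303],[378,283]])/4.4+[140,135]
z=[.119]*4+[.146]*2
B=np.vstack([plane(C,p,zz)[0,:2] for p,zz in zip(cr,z)])
A=np.array([[68,-110],[68,-138],[-68,-138],[-68,-110],[-42,108],[-42,44]])/1e3
th,t,res=fit2(A,B); print(th,t,(res*1000).round(1))
E
```

```text
0.20361083151107223 [ 0.52274165 -0.03284676] [[-2.   1.5]
 [-1.7  3.9]
 [-0.7  1.2]
 [-0.1 -4. ]
 [ 1.7 -1.1]
 [ 2.9 -1.5]]
```

```bash
python3 - <<'E'
from h import *
s=r.get_state(); M=R.from_quat(s["eef_rot"]).as_matrix(); print(M.round(3))
th=.2036;px=np.array([np.cos(th),np.sin(th),0]); py=np.array([-np.sin(th),np.cos(th),0])
t=np.array([.5227,-.0328,0])
for sg in (1,-1):
    print(sg,"roll needed for tool y ->",sg,"pump x:",np.arctan2(sg*px@M[:,2],sg*px@M[:,1]))
for n,p in dict(ctip=(-10,108),cfl=(-10,44),grip=(0,-45)).items(): print(n,t+px*p[0]/1e3+py*p[1]/1e3)
# side clouds of clamps in top & scene
for n in("top","scene"):
    f=np.load(f"pics/{n}0.npz");P=cloud(cal(n),f["d"]).reshape(-1,3)
    q=P-t; a=np.c_[q@px,q@py,q[:,2]]*1000
    for yc in(44,108):
        m=(abs(a[:,1]-yc)<8)&(abs(a[:,0])<60)&(a[:,2]>135)&(a[:,2]<215); b=a[m]; b=b[b[:,0].argsort()]; print(n,yc,b.round(0).astype(int).tolist()[::2])
E
```

```text
[[-0.     0.31   0.951]
 [-0.001  0.951 -0.31 ]
 [-1.    -0.001  0.   ]]
1 roll needed for tool y -> 1 pump x: 1.0515564527301813
-1 roll needed for tool y -> -1 pump x: -2.090036200859612
ctip [0.49106935 0.0709473  0.        ]
cfl [0.50400991 0.00826922 0.        ]
grip [ 0.53179883 -0.07687053  0.        ]
top 44 [[-53, 49, 142], [-53, 41, 145], [-52, 39, 142], [-52, 46, 146], [-52, 50, 148], [-51, 48, 143], [-50, 47, 149], [-50, 41, 143], [-50, 37, 139], [-49, 40, 149], [-48, 45, 146], [-47, 49, 148], [-47, 38, 147], [-46, 40, 146], [-43, 42, 144], [-42, 44, 151], [-41, 42, 145], [-38, 44, 146], [-38, 36, 149], [-38, 39, 150], [-37, 41, 149], [-36, 43, 148], [-35, 36, 149], [-35, 50, 145], [-34, 41, 147], [-16, 52, 184], [-15, 43, 184], [-14, 49, 185], [-14, 38, 187], [-13, 40, 186], [-12, 47, 186], [-12, 49, 187], [-12, 37, 187], [-11, 40, 186], [-11, 44, 187], [-11, 37, 136], [-10, 39, 135], [-10, 48, 187], [-10, 50, 141], [-9, 48, 137], [-9, 41, 142], [-9, 39, 186], [-8, 43, 140], [-8, 46, 140], [-8, 44, 185], [-7, 48, 185], [-7, 46, 183], [-6, 41, 140], [-6, 47, 142], [-5, 45
[... 4551 characters left out ...]
, 137], [0, 107, 140], [0, 101, 137], [0, 110, 179], [0, 104, 135], [1, 113, 177], [1, 112, 167], [1, 103, 166], [2, 106, 165], [2, 105, 180], [2, 112, 135], [3, 112, 176], [3, 108, 164], [3, 105, 178], [3, 101, 166], [4, 114, 176], [4, 113, 166], [4, 111, 175], [4, 114, 158], [5, 104, 162], [5, 104, 159], [7, 112, 158], [7, 105, 160], [8, 108, 159], [8, 101, 160], [9, 104, 158], [9, 101, 157], [9, 110, 159], [10, 103, 157], [11, 107, 151], [11, 110, 153], [12, 103, 151], [12, 112, 153], [12, 106, 149], [14, 108, 150], [14, 105, 149], [15, 108, 147], [15, 111, 145], [16, 114, 144], [17, 115, 148], [18, 108, 147], [19, 115, 142], [19, 111, 146], [20, 107, 145], [21, 101, 140], [22, 102, 147]]
```

```bash
python3 - <<'E'
from h import *
def fr(th,t):
    return np.array([[np.cos(th),np.sin(th)],[-np.sin(th),np.cos(th)]]),t
for n in("top","scene"):
    f=np.load(f"pics/{n}0.npz");P=cloud(cal(n),f["d"]).reshape(-1,3)
    th=.235;t=np.array([.5227,-.0328])
    for it in range(6):
        Rm=np.array([[np.cos(th),np.sin(th)],[-np.sin(th),np.cos(th)]])
        a=(P[:,:2]-t)@Rm.T*1000; z=P[:,2]*1000
        # upright guide rods: front wall top edge z~80-100
        m=(abs(a[:,1])<130)&(abs(a[:,0])<95)&(z>60)&(z<100)
        A=a[m]; ed=[]
        for y0 in range(-100,120,10):
            k=A[abs(A[:,1]-y0)<5,0]; ed.append((y0,np.percentile(k,1),np.percentile(k,99)))
        ed=np.array(ed); s1=np.polyfit(ed[:,0],ed[:,1],1); s2=np.polyfit(ed[:,0],ed[:,2],1)
        dx=(s1[1]+s2[1])/2
        # y ends
        m=(abs(a[:,0])<65)&(abs(a[:,1])<175)&(z>60)&(z<150)
        B=a[m]; e=[]
        for x0 in list(range(-60,-25,8))+list(range(25,60,8)):
            k=B[abs(B[:,0]-x0)<4,1]; e.append((np.percentile(k,1),np.percentile(k,99)))
        e=np.median(e,0); dy=e.mean()
        if it==5: print(n,th,t,s1,s2,e)
        th-= (s1[0]+s2[0])/2 ; t=t+np.array([dx,dy])@Rm/1000
    Rm=np.array([[np.cos(th),np.sin(th)],[-np.sin(th),np.cos(th)]]);a=(P[:,:2]-t)@Rm.T*1000
    for yc in (44,108):
        m=(abs(a[:,1]-yc)<14)&(a[:,0]<-20)&(a[:,0]>-60)&(z>140)&(z<152); print("post",a[m].min(0),a[m].max(0),a[m].mean(0))
    m=(abs(a[:,1])<150)&(abs(a[:,0])<18)&(z>136.5)&(z<143); 
    for y0 in range(-70,130,10):
        k=m&(abs(a[:,1]-y0)<5); 
        if k.sum()>3: print(y0,k.sum(),a[k,0].mean().round(1),z[k].mean().round(1))
E
```

```text
top 0.2515915797646711 [ 0.51858497 -0.03240999] [-6.58591983e-03 -7.33717747e+01] [6.58587572e-03 7.33717940e+01] [-145.6075832   145.61573673]
post [-47.06717536  36.42456551] [-27.65697723  53.22424454] [-37.46889527  44.648114  ]
post [-47.67382656  99.70330634] [-28.22389577 115.59268093] [-37.78801037 108.02052531]
-50 17 2.2 139.4
10 9 -3.6 140.8
20 37 2.5 139.9
30 24 1.3 139.0
40 18 1.1 139.8
50 17 -2.0 139.4
60 21 0.1 139.7
70 27 0.6 139.1
80 21 1.9 139.6
90 24 1.6 139.3
100 23 0.8 138.9
110 19 -0.5 138.7
120 19 -1.9 138.9
scene 0.24472620447994506 [ 0.5285953  -0.03218492] [ 8.56482343e-03 -6.82159285e+01] [-8.56482640e-03  6.82159285e+01] [-147.09187847  147.09187974]
post [-55.79253988  38.31664867] [-37.21119735  55.50538024] [-45.62454764  45.70031596]
post [-57.28039025 103.18871179] [-36.49021762 117.21574156] [-46.57926195 108.97351391]
-50 23 -7.1 139.0
10 5 9.5 138.9
20 24 -1.7 138.6
30 20 -2.4 138.8
40 20 -5.6 138.0
50 10 -7.3 137.9
70 8 -5.4 138.5
80 14 -6.7 137.9
90 15 -7.5 138.6
100 19 -0.6 138.9
110 14 -7.1 138.4
120 5 1.4 139.4
```

```bash
cat >> h.py <<'E'
TH=.25;T0=np.array([.5207,-.0328])
def setf(th,t):
    global TH,T0; TH=th;T0=np.array(t)
def W(x,y,z): # pump mm -> world
    c,s=np.cos(TH),np.sin(TH); return np.array([T0[0]+(c*x-s*y)/1e3,T0[1]+(s*x+c*y)/1e3,z/1e3])
def Pm(p):
    c,s=np.cos(TH),np.sin(TH); d=(np.asarray(p)[...,:2]-T0)*1e3
    return np.stack([c*d[...,0]+s*d[...,1],-s*d[...,0]+c*d[...,1],np.asarray(p)[...,2]*1e3],-1)
def plan(target,n,roll=0,st=None):
    st=st or r.get_state(); M=R.from_quat(st["eef_rot"]).as_matrix(); p=st["tool_pos"].copy(); d=(target-p)/n
    for i in range(n):
        l=M.T@d; print([*l.round(4),round(roll/n,4)]); M=M@R.from_rotvec([roll/n,0,0]).as_matrix()
def rollerr():
    M=R.from_quat(r.get_state()["eef_rot"]).as_matrix(); x=np.array([np.cos(TH),np.sin(TH),0]); return np.arctan2(x@M[:,2],x@M[:,1])
E
python3 - <<'E'
from h import *
e=rollerr();print(e);plan(W(0,0,240),12,e)
E
```

```text
1.0051564790112675
[np.float64(-0.0001), np.float64(-0.0412), np.float64(0.0421), np.float64(0.0838)]
[np.float64(-0.0001), np.float64(-0.0375), np.float64(0.0454), np.float64(0.0838)]
[np.float64(-0.0001), np.float64(-0.0336), np.float64(0.0484), np.float64(0.0838)]
[np.float64(-0.0001), np.float64(-0.0294), np.float64(0.051), np.float64(0.0838)]
[np.float64(-0.0001), np.float64(-0.025), np.float64(0.0533), np.float64(0.0838)]
[np.float64(-0.0001), np.float64(-0.0205), np.float64(0.0552), np.float64(0.0838)]
[np.float64(-0.0001), np.float64(-0.0158), np.float64(0.0567), np.float64(0.0838)]
[np.float64(-0.0001), np.float64(-0.011), np.float64(0.0578), np.float64(0.0838)]
[np.float64(-0.0001), np.float64(-0.0061), np.float64(0.0586), np.float64(0.0838)]
[np.float64(-0.0001), np.float64(-0.0012), np.float64(0.0589), np.float64(0.0838)]
[np.float64(-0.0001), np.float64(0.0037), np.float64(0.0588), np.float64(0.0838)]
[np.float64(-0.0001), np.float64(0.0086), np.float64(0.0582), np.float64(0.0838)]
```

Request:
arm_command(
  plan=[
    [0.088,0,-0.041,0.042,0.084],
    [0.088,0,-0.0375,0.0455,0.084],
    [0.088,0,-0.0335,0.0485,0.084],
    [0.088,0,-0.0295,0.051,0.084],
    [0.088,0,-0.025,0.053,0.084],
    [0.088,0,-0.0205,0.055,0.084],
    [0.088,0,-0.016,0.0565,0.084],
    [0.088,0,-0.011,0.058,0.084],
    [0.088,0,-0.006,0.0585,0.084],
    [0.088,0,-0.001,0.059,0.084],
    [0.088,0,0.0035,0.059,0.084],
    [0.088,0,0.0085,0.058,0.084],
  ],
)

```text
clock: 1.65
tool_pos: [0.5202, -0.0342, 0.2386]
eef_rot: [0.435, 0.557, -0.435, 0.557]
contact_force: [1.2, -0.4, 0.3]
opening: 1.003
```

Request:
arm_command(
  plan=[
    [0.088,0,0,0,0],
    [0.088,0,0,0,0],
  ],
)

```text
clock: 1.9
tool_pos: [0.519, -0.0317, 0.2384]
eef_rot: [0.434, 0.558, -0.434, 0.557]
contact_force: [-0.8, 0.2, -0.4]
opening: 0.998
```

```bash
python3 - <<'E'
from h import *
s=r.get_state(); print(s["clock"],s["tool_pos"],s["q"].round(2),s["qd"].round(3),rollerr(),Pm(s["tool_pos"]))
p,d=r.snapshot("wrist"); np.savez("pics/w1.npz",p=p,d=d,pos=s["tool_pos"],rot=s["eef_rot"]); b=cv2.cvtColor(p,cv2.COLOR_RGB2BGR)
cv2.imwrite("pics/w1.png",cv2.resize(b,(800,600)))
C=cal("wrist",s)
print(proj(C,[W(0,-124,146),W(-45,44,146),W(-45,108,146),W(0,76,140),W(0,-50,130)]).round(0))
E
```

```text
1.9 [ 0.51902881 -0.03169524  0.23838472] [-0.03  0.55  0.01  1.89 -0.01  0.71  0.23] [-0.027 -0.008 -0.02   0.013 -0.    -0.001  0.   ] -0.00219595092239553 [ -1.34591847   1.48387259 238.3847166 ]
[[282. 349.]
 [220. 153.]
 [216.  58.]
 [282. 107.]
 [282. 262.]]
```

View pics/w1.png

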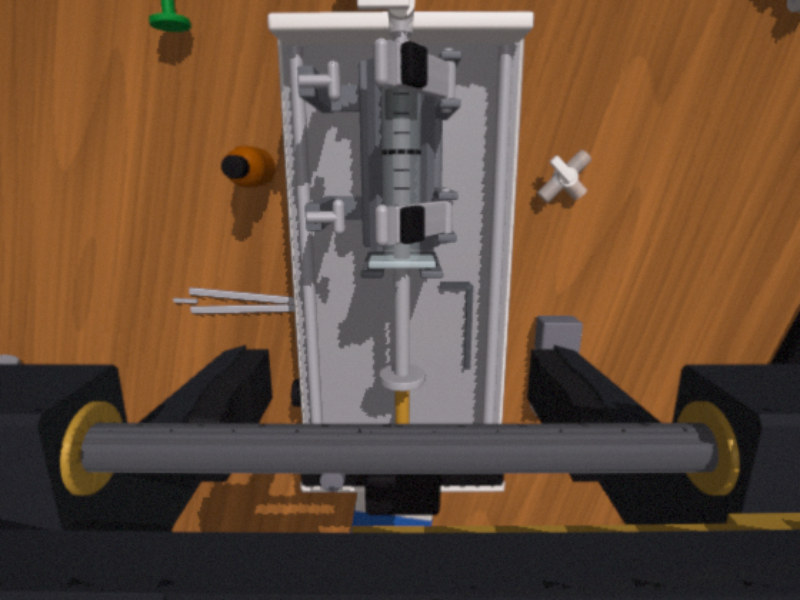

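```bash
python3 - <<'E'
import numpy as np,cv2
f=np.load("pics/w1.npz");b=cv2.cvtColor(f["p"],cv2.COLOR_RGB2BGR)
a=cv2.resize(b[40:190,245:320],None,fx=4,fy=4,interpolation=cv2.INTER_CUBIC)
c=cv2.resize(b[160:290,245:320],None,fx=4,fy=4,interpolation=cv2.INTER_CUBIC)
c=cv2.copyMakeBorder(c,0,80,0,0,cv2.BORDER_CONSTANT)
cv2.imwrite("pics/w1c.png",np.hstack([a,c]))
E
```

```text
(no output)
```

View pics/w1c.png

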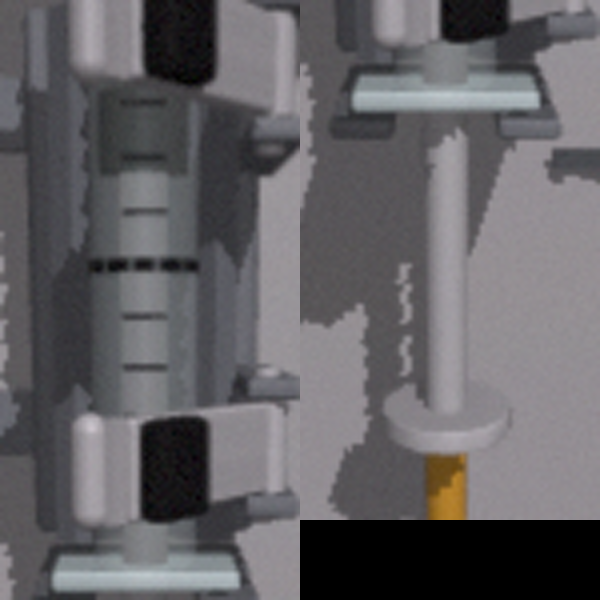

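```bash
python3 - <<'E'
from h import *
f=np.load("pics/w1.npz"); C=cal("wrist",dict(tool_pos=f["pos"],eef_rot=f["rot"]))
g=lambda col,row,z:Pm(plane(C,[[col,row]],z/1e3))[0].round(1)
cx=lambda c:245+c/4-.4
print("disc top",g(cx(148),160+432/4-.4,144),"bottom",g(cx(148),160+380/4-.4,116),"back top",g(cx(148),160+452/4-.4,144))
print("rod x",g(cx(147),160+340/4,134.5),g(cx(146),160+160/4,134.5))
print("ring",g(cx(144),40+266/4-.4,140))
print("piston rear",g(cx(144),40+172/4-.4,137))
print("flange back top",g(cx(146),40+590/4-.4,140),g(cx(53),40+570/4,140),g(cx(240),40+570/4,140))
print("barrel edges",g(cx(92),40+225/4,130),g(cx(197),40+225/4,130))
for yy in(470,20): print("tab",g(cx(176 if yy>99 else 180),40+yy/4,178))
print("ticks",[g(cx(144),40+v/4,140)[1] for v in(102,157,211,266,316,367)])
E
```

```text
disc top [ -0.4 -48.  144. ] bottom [ -0.3 -48.9 116. ] back top [ -0.4 -52.4 144. ]
rod x [ -0.6 -32.3 134.5] [ -0.8   5.8 134.5]
ring [ -1.1  76.8 140. ]
piston rear [ -1.1  93.  137. ]
flange back top [ -0.8  17.4 140. ] [-18.5  21.  140. ] [ 17.1  20.9 140. ]
barrel edges [-10.8  84.1 130. ] [  8.7  84.1 130. ]
tab [  3.8  44.4 178. ]
tab [  4.1 109.6 178. ]
ticks [np.float64(104.0), np.float64(94.9), np.float64(85.9), np.float64(76.5), np.float64(67.8), np.float64(58.7)]
```

```bash
sed -i 's/^TH=.*/TH=.253;T0=np.array([.5207,-.0328])+np.array([-.8*np.cos(.25)-.7*np.sin(.25),-.8*np.sin(.25)+.7*np.cos(.25)])\/1e3/' h.py; python3 - <<'E'
from h import *
print(T0,Pm(r.get_state()["tool_pos"]),rollerr());plan(W(-14,44,196),3,0)
E
```

```text
[ 0.51975169 -0.03231968] [ -0.47850703   1.62442819 238.44991626] -0.0035700292439530272
[np.float64(0.0142), np.float64(-0.0045), np.float64(-0.0141), 0.0]
[np.float64(0.0142), np.float64(-0.0045), np.float64(-0.0141), 0.0]
[np.float64(0.0142), np.float64(-0.0045), np.float64(-0.0141), 0.0]
```

Request:
arm_command(
  plan=[
    [0,0,-0.0045,-0.014,0],
    [0,0,-0.0045,-0.014,0],
    [0,0,-0.0045,-0.014,0],
    [0,0.01,0,0,0],
    [0,0.016,0,0,0],
    [0,0.016,0,0,0],
    [0,0,0,0,0],
  ],
  force=20,
)

```text
clock: 2.82
tool_pos: [0.4954, 0.0046, 0.1954]
eef_rot: [0.434, 0.558, -0.435, 0.557]
contact_force: [-0.0, -0.6, -0.4]
opening: 0.229
```

```bash
python3 - <<'E'
from h import *
s=r.get_state();print(Pm(s["tool_pos"]),s["opening"],s["contact_force"],rollerr())
p,d=r.snapshot("wrist"); cv2.imwrite("pics/w2.png",cv2.cvtColor(p,cv2.COLOR_RGB2BGR))
E
```

```text
[-14.34587988  41.83154259 195.42529466] 0.22895219659990693 [-0.01752705 -0.59967308 -0.35709399] -0.006269775592120873
```

View pics/w2.png

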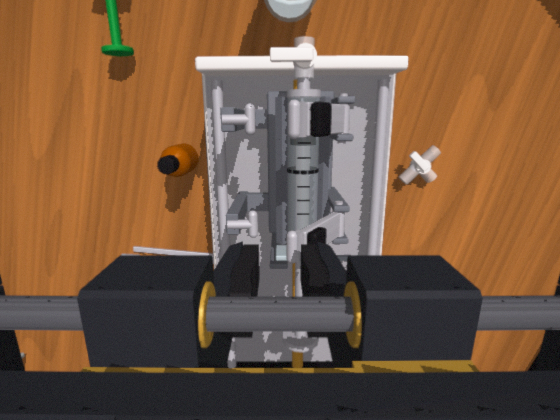

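Request:
arm_command(
  plan=[
    [0,0,0,-0.001,0],
    [0,0,0,-0.001,0],
    [0,0,0,0,0],
    [0,0.008,0,0,0],
    [0,0.008,0,0,0],
    [0,0.008,0,0,0],
    [0,0.008,0,0,0],
  ],
)

```text
clock: 3.75
tool_pos: [0.4802, 0.0028, 0.1625]
eef_rot: [0.427, 0.565, -0.444, 0.55]
contact_force: [-26.2, -7.5, 13.8]
opening: 0.005
```

```bash
python3 - <<'E'
from h import *
s=r.get_state();print(Pm(s["tool_pos"]),s["opening"],s["contact_force"],rollerr())
E
```

```text
[-29.44944902  43.93859452 162.49520114] 0.005025466892150434 [-26.17224483  -7.47624007  13.8462151 ] -0.00872822305800182
```

```bash
python3 - <<'E'
from h import *
p,d=r.snapshot("wrist"); cv2.imwrite("pics/w3.png",cv2.cvtColor(p,cv2.COLOR_RGB2BGR))
p,d=r.snapshot("scene"); a=cv2.cvtColor(p,cv2.COLOR_RGB2BGR)[120:270,245:400]
cv2.imwrite("pics/s3.png",cv2.resize(a,None,fx=4,fy=4,interpolation=cv2.INTER_CUBIC))
E
```

```text
(no output)
```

View pics/w3.png

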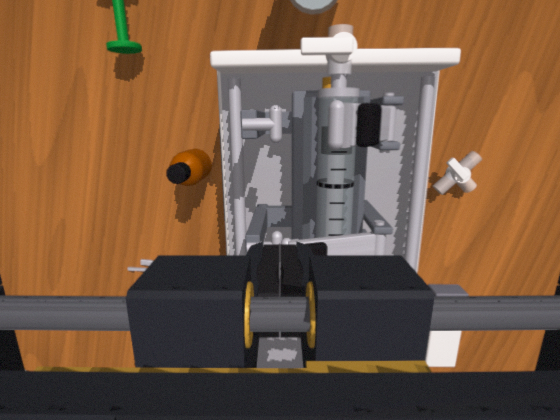

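View pics/s3.png

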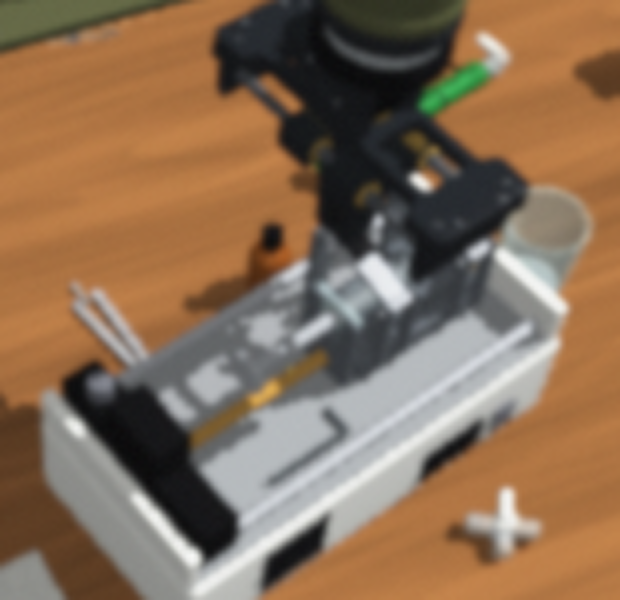

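Request:
arm_command(
  plan=[
    [0,-0.02,0,0,0],
    [0,-0.018,0,0,0],
    [0,0,0,0,0],
  ],
)

```text
clock: 4.22
tool_pos: [0.4965, 0.0069, 0.2031]
eef_rot: [0.435, 0.557, -0.434, 0.558]
contact_force: [-0.1, -0.7, -0.7]
opening: 0.005
```

```bash
python3 - <<'E'
from h import *
s=r.get_state();print(Pm(s["tool_pos"]),s["opening"],s["contact_force"],rollerr())
p,d=r.snapshot("wrist"); cv2.imwrite("pics/w4.png",cv2.cvtColor(p,cv2.COLOR_RGB2BGR))
C=cal("wrist",s); a=Pm(cloud(C,d)).reshape(-1,3)
c=d>0
for yc in(44,108):
    m=(abs(a[:,1]-yc)<7)&(a[:,0]>-60)&(a[:,0]<35)&(a[:,2]>146)&(a[:,2]<190)&(d.ravel()>.08); b=a[m]
    for x0 in range(-50,35,4):
        k=b[abs(b[:,0]-x0)<2]; 
        if len(k)>3: print(yc,x0,len(k),np.percentile(k[:,2],[10,50,90]).round(0))
E
```

```text
[-12.73618906  43.80133565 203.09230038] 0.004799761060659416 [-0.08415076 -0.67402664 -0.67915161] -0.006111558931518389
44 -50 15 [146. 147. 147.]
44 -46 103 [146. 147. 149.]
44 -42 95 [146. 148. 149.]
44 -38 51 [147. 148. 149.]
44 -34 101 [147. 148. 149.]
44 -30 97 [147. 148. 149.]
44 -26 93 [165. 166. 167.]
44 -22 134 [166. 167. 167.]
44 -18 122 [165. 166. 170.]
44 -14 128 [170. 171. 172.]
44 -10 132 [169. 170. 171.]
44 -6 130 [167. 168. 168.]
44 -2 120 [158. 159. 164.]
44 2 135 [156. 157. 158.]
44 6 132 [154. 155. 156.]
44 10 123 [152. 153. 154.]
44 14 117 [150. 151. 152.]
44 18 118 [148. 149. 150.]
44 22 122 [147. 148. 149.]
44 26 31 [146. 147. 148.]
108 -50 15 [146. 147. 147.]
108 -46 132 [146. 147. 149.]
108 -42 112 [146. 147. 149.]
108 -38 63 [147. 148. 149.]
108 -34 127 [147. 148. 149.]
108 -30 121 [147. 148. 149.]
108 -10 173 [185. 186. 188.]
108 -6 236 [186. 187. 188.]
108 -2 231 [182. 184. 185.]
108 2 259 [184. 186. 187.]
108 6 198 [181. 184. 186.]
108 10 118 [177. 179. 181.]
108 14 120 [158. 160. 163.]
108 18 130 [152. 155. 157.]
108 22 130 [147. 149. 151.]
108 26 47 [146. 147. 148.]
```

View pics/w4.png

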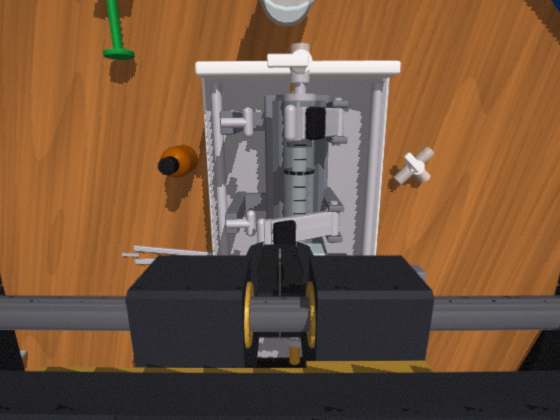

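Request:
arm_command(
  plan=[
    [0,0.014,0.003,0,0],
    [0,0.014,0,0,0],
    [0,0.004,0,0,0],
    [0,0.005,-0.001,0,0],
    [0,0.005,-0.002,0,0],
    [0,0.005,-0.001,0,0],
    [0,0.003,-0.001,0,0],
    [0,0,0,0,0],
  ],
)

```text
clock: 5.28
tool_pos: [0.4938, 0.0064, 0.1526]
eef_rot: [0.435, 0.558, -0.435, 0.558]
contact_force: [-0.2, -0.4, -1.0]
opening: 0.003
```

```bash
cat > st.py <<'E'
from h import *
s=r.get_state();print(s["clock"],Pm(s["tool_pos"]).round(1),s["opening"].__round__(3),s["contact_force"].round(1),s["moment"].round(2),rollerr().round(4))
E
python3 st.py
```

```text
5.275 [-15.4  44.  152.6] 0.003 [-0.2 -0.4 -1. ] [-0.07  0.02 -0.  ] -0.006
```

Request:
arm_command(
  plan=[
    [0,0.002,0,0,0],
    [0,0.001,0,0,0],
    [0,0,0,0,0],
  ],
)

```text
clock: 5.65
tool_pos: [0.4939, 0.0063, 0.1517]
eef_rot: [0.435, 0.557, -0.434, 0.558]
contact_force: [-4.8, -0.6, 21.8]
opening: 0.002
```

Request:
arm_command(
  plan=[
    [0,-0.025,0,0,0],
    [0,-0.03,0.008,-0.02,0],
    [0,0,0.006,-0.022,0],
    [0,0,0,-0.022,0],
    [0,0,0,0,0],
  ],
)

```text
clock: 6.28
tool_pos: [0.4915, 0.0736, 0.2047]
eef_rot: [0.434, 0.559, -0.433, 0.558]
contact_force: [0.3, 0.3, -0.8]
opening: 0.003
```

```bash
python3 st.py; python3 - <<'E'
from h import *
s=r.get_state()
p,d=r.snapshot("wrist"); cv2.imwrite("pics/w5.png",cv2.cvtColor(p,cv2.COLOR_RGB2BGR))
C=cal("wrist",s); a=Pm(cloud(C,d)).reshape(-1,3)
for yc in(44,108):
    m=(abs(a[:,1]-yc)<7)&(a[:,0]>-60)&(a[:,0]<35)&(a[:,2]>146)&(a[:,2]<190)&(d.ravel()>.08); b=a[m]
    print(yc,[(x0,np.median(k[:,2]).round(0)) for x0 in range(-34,30,4) if len(k:=b[abs(b[:,0]-x0)<2])>3])
p,d=r.snapshot("scene"); a=cv2.cvtColor(p,cv2.COLOR_RGB2BGR)[120:270,245:400]
cv2.imwrite("pics/s5.png",cv2.resize(a,None,fx=4,fy=4,interpolation=cv2.INTER_CUBIC))
E
```

```text
6.275 [ -0.9 109.6 204.7] 0.003 [ 0.3  0.3 -0.8] [-0.06  0.04 -0.04] -0.0025
44 []
108 [(-34, np.float64(148.0)), (-30, np.float64(148.0)), (-10, np.float64(187.0)), (-6, np.float64(187.0)), (-2, np.float64(184.0)), (2, np.float64(186.0)), (6, np.float64(184.0)), (10, np.float64(177.0)), (14, np.float64(161.0)), (18, np.float64(155.0)), (22, np.float64(149.0)), (26, np.float64(147.0))]
```

View pics/w5.png

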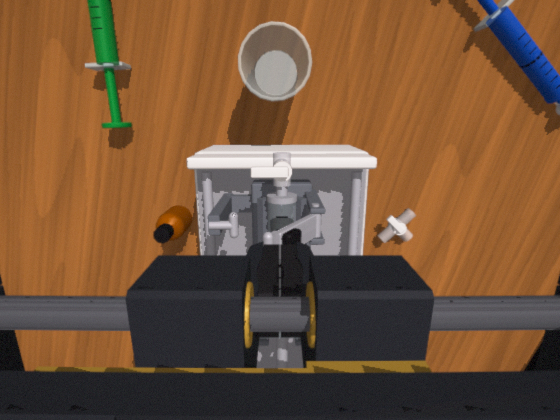

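Request:
arm_command(
  plan=[
    [0,0.012,0.005,0.001,0],
    [0,0.01,0,0,0],
    [0,0.005,-0.004,0,0],
    [0,0.005,-0.004,0,0],
    [0,0.006,-0.004,0,0],
    [0,0.005,-0.003,0,0],
    [0,0,0,0,0],
  ],
)

```text
clock: 7.25
tool_pos: [0.4819, 0.0684, 0.1612]
eef_rot: [0.434, 0.558, -0.435, 0.558]
contact_force: [0.3, -0.1, 0.7]
opening: 0.005
```

```bash
python3 st.py
```

```text
7.25 [-11.4 107.  161.2] 0.005 [ 0.3 -0.1  0.7] [-0.12  0.   -0.01] -0.0059
```

Request:
arm_command(
  plan=[
    [0,0.004,-0.002,-0.001,0],
    [0,0.003,-0.002,0,0],
    [0,0.003,0,0,0],
    [0,0.0015,0,0,0],
    [0,0,0,0,0],
  ],
)

```text
clock: 7.88
tool_pos: [0.4785, 0.0685, 0.1517]
eef_rot: [0.435, 0.557, -0.434, 0.558]
contact_force: [-2.9, -1.0, 19.1]
opening: 0.006
```

```bash
python3 st.py
```

```text
7.875 [-14.7 107.9 151.7] 0.006 [-2.9 -1.  19.1] [-0.21  0.64 -0.03] -0.0061
```

Request:
arm_command(
  plan=[
    [0,-0.03,0,0,0],
    [0.05,-0.03,0.0035,0.02,0],
    [0.05,-0.028,0.0035,0.044,0],
    [0.05,0,0.004,0.044,0],
    [0.05,0,0.004,0.012,0],
    [0.05,0,0,0,0],
    [0.05,0,0,0,0],
  ],
)

```text
clock: 8.75
tool_pos: [0.5213, -0.0422, 0.2377]
eef_rot: [0.434, 0.559, -0.434, 0.558]
contact_force: [0.1, 0.6, -0.6]
opening: 0.568
```

```bash
python3 st.py; python3 - <<'E'
from h import *
s=r.get_state()
p,d=r.snapshot("wrist"); cv2.imwrite("pics/w6.png",cv2.resize(cv2.cvtColor(p,cv2.COLOR_RGB2BGR),(800,600)))
b=cv2.cvtColor(p,cv2.COLOR_RGB2BGR)
np.savez("pics/w6.npz",p=p,d=d,pos=s["tool_pos"],rot=s["eef_rot"])
cv2.imwrite("pics/w6c.png",cv2.resize(b[30:290,225:345],None,fx=2.3*1,fy=2.3,interpolation=cv2.INTER_CUBIC))
C=cal("wrist",s); a=Pm(cloud(C,d)).reshape(-1,3)
for yc in(44,108):
    m=(abs(a[:,1]-yc)<7)&(a[:,0]>-60)&(a[:,0]<35)&(a[:,2]>135)&(a[:,2]<190)&(d.ravel()>.08); b=a[m]
    print(yc,[(x0,np.median(k[:,2]).round(0)) for x0 in range(-34,30,4) if len(k:=b[abs(b[:,0]-x0)<2])>3])
E
```

```text
8.75 [ -1.  -10.  237.7] 0.568 [ 0.1  0.6 -0.6] [-0.02  0.11  0.02] -0.0034
44 [(-34, np.float64(148.0)), (-30, np.float64(147.0)), (-26, np.float64(145.0)), (-22, np.float64(152.0)), (-18, np.float64(152.0)), (-14, np.float64(153.0)), (-10, np.float64(148.0)), (-6, np.float64(147.0)), (-2, np.float64(147.0)), (2, np.float64(147.0)), (6, np.float64(146.0)), (10, np.float64(146.0)), (14, np.float64(146.0)), (18, np.float64(146.0)), (22, np.float64(148.0)), (26, np.float64(147.0))]
108 [(-34, np.float64(148.0)), (-30, np.float64(148.0)), (-26, np.float64(145.0)), (-22, np.float64(152.0)), (-18, np.float64(153.0)), (-14, np.float64(153.0)), (-10, np.float64(149.0)), (-6, np.float64(147.0)), (-2, np.float64(146.0)), (2, np.float64(147.0)), (6, np.float64(147.0)), (10, np.float64(147.0)), (14, np.float64(146.0)), (18, np.float64(147.0)), (22, np.float64(148.0)), (26, np.float64(147.0))]
```

View pics/w6.png

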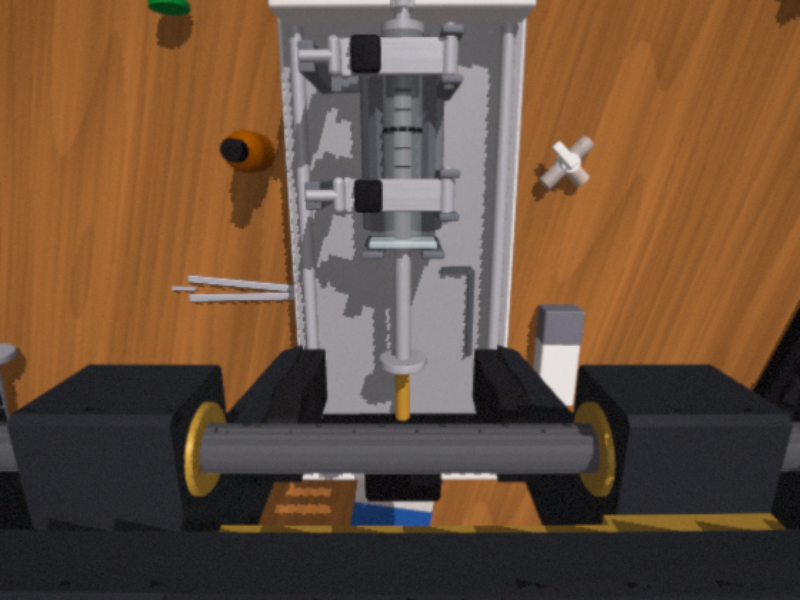

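View pics/w6c.png

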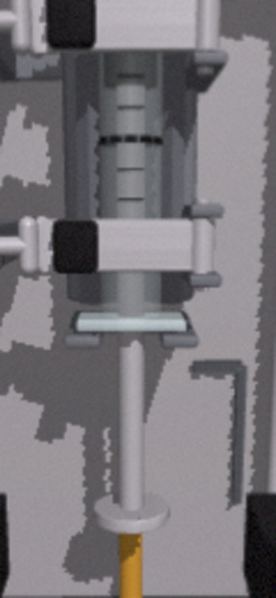

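```bash
python3 - <<'E'
import numpy as np,cv2
f=np.load("pics/w6.npz");b=cv2.cvtColor(f["p"],cv2.COLOR_RGB2BGR)
c=b[235:275,250:315]; cv2.imwrite("pics/w6d.png",cv2.resize(c,None,fx=10,fy=10,interpolation=cv2.INTER_CUBIC))
c=b[50:130,250:315]; cv2.imwrite("pics/w6e.png",cv2.resize(c,None,fx=7,fy=7,interpolation=cv2.INTER_CUBIC))
E
```

```text
(no output)
```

View pics/w6d.png

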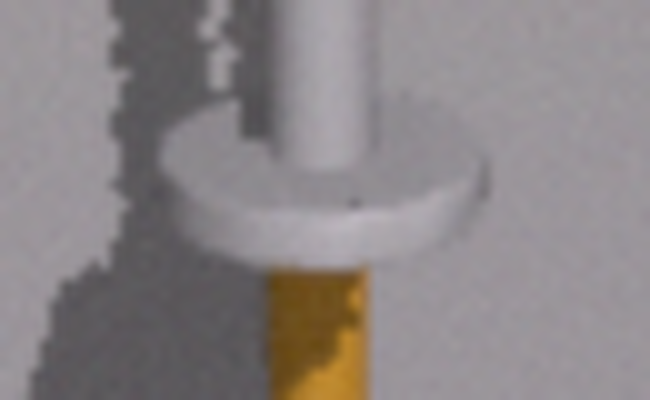

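View pics/w6e.png

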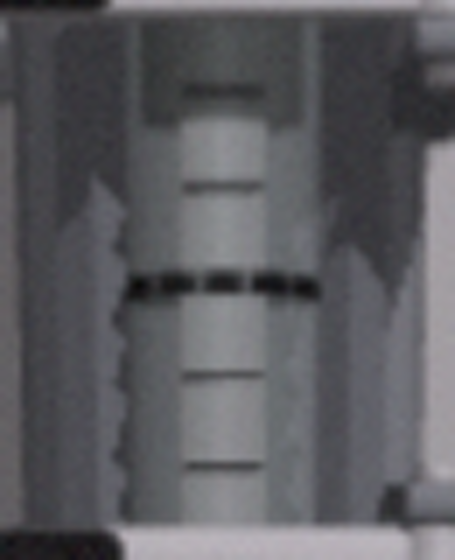

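```bash
python3 - <<'E'
from h import *
f=np.load("pics/w6.npz"); C=cal("wrist",dict(tool_pos=f["pos"],eef_rot=f["rot"]))
g=lambda col,row,z:Pm(plane(C,[[col,row]],z/1e3))[0].round(1)
print("disc",g(282,255.3,144),g(282,261,144),g(282,244.2,116),"sides",g(265.5,250,130),g(298.4,250,130))
print("rod",g(250+32.3-.5,238,134.5), "ring",g(250+222/7-.5,50+284/7-.5,140),g(250+222/7-.5,50+289/7-.5,133),"piston rear",g(262,67.9-.5,130))
print("barrel",g(250+127/7-.5,100,130),g(250+320/7-.5,100,130))
b=f["p"].astype(int).sum(2)
print(b[235:240,270:296]);
plan(W(0,-38,160),3)
E
```

```text
disc [  0.2 -48.3 144. ] [  0.2 -53.2 144. ] [  0.3 -50.1 116. ] sides [-13.6 -49.6 130. ] [ 14.  -49.7 130. ]
rod [ 1.000e-01 -3.730e+01  1.345e+02] ring [ -0.2  76.2 140. ] [ -0.2  76.3 133. ] piston rear [-14.1  92.7 130. ]
barrel [-10.3  70.1 130. ] [ 10.2  70.  130. ]
[[322 442 427 288 261 286 270 332 388 433 471 492 504 504 496 472 443 420
  446 452 460 456 465 463 465 456]
 [339 443 417 296 274 273 270 322 388 437 475 491 507 505 499 471 435 421
  449 462 463 453 459 464 460 462]
 [435 437 315 279 283 266 271 328 388 438 469 491 508 509 500 477 445 426
  449 457 460 457 456 466 460 461]
 [422 423 325 275 279 276 275 322 391 441 476 491 499 510 493 477 435 422
  458 458 459 459 457 463 462 464]
 [305 348 408 328 278 262 273 326 388 431 472 489 510 506 495 468 440 426
  454 458 454 464 462 460 464 461]]
[np.float64(0.0259), np.float64(0.0004), np.float64(0.0094), 0.0]
[np.float64(0.0259), np.float64(0.0004), np.float64(0.0094), 0.0]
[np.float64(0.0259), np.float64(0.0004), np.float64(0.0094), 0.0]
```

Request:
arm_command(
  plan=[
    [0.05,0.03,0.001,0.014,0],
    [0.05,0.032,0,0.014,0],
    [0.05,0.03,0,0,0],
    [0.05,0.014,0,0,0],
    [0.05,0,0,0,0],
    [0.05,0,0,0,0],
  ],
)

```text
clock: 9.55
tool_pos: [0.5305, -0.0707, 0.1331]
eef_rot: [0.435, 0.558, -0.434, 0.558]
contact_force: [-0.4, -0.4, -1.1]
opening: 0.568
```

```bash
python3 st.py; python3 - <<'E'
from h import *
p,d=r.snapshot("wrist"); cv2.imwrite("pics/w7.png",cv2.cvtColor(p,cv2.COLOR_RGB2BGR))
E
```

```text
9.55 [  0.9 -39.8 133.1] 0.568 [-0.4 -0.4 -1.1] [-0.06 -0.02 -0.03] -0.0052
```

View pics/w7.png

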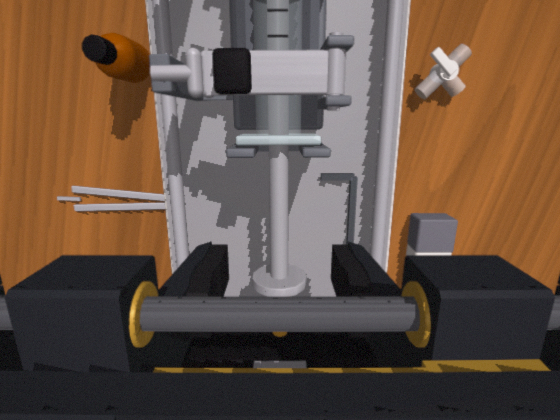

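Request:
arm_command(
  plan=[
    [0.05,0.012,-0.001,-0.002,0],
    [0.05,0.0105,0,0,0.005],
    [0.05,0,0,0,0],
    [0.05,0,0,0,0],
  ],
)

```text
clock: 10.1
tool_pos: [0.5284, -0.0695, 0.1095]
eef_rot: [0.436, 0.557, -0.436, 0.557]
contact_force: [0.1, 0.4, -0.2]
opening: 0.57
```

```bash
python3 st.py
```

```text
10.1 [ -0.9 -38.2 109.5] 0.57 [ 0.1  0.4 -0.2] [-0.07  0.02  0.02] -0.0111
```

Request:
arm_command(
  plan=[
    [0.05,0,0.0005,0,0],
  ],
)

```text
clock: 10.22
tool_pos: [0.5291, -0.0694, 0.1099]
eef_rot: [0.436, 0.557, -0.436, 0.557]
contact_force: [-0.3, -0.6, -0.6]
opening: 0.569
```

```bash
python3 st.py
```

```text
10.225 [ -0.3 -38.3 109.9] 0.569 [-0.3 -0.6 -0.6] [-0.    0.03  0.01] -0.0111
```

Request:
arm_command(
  plan=[
    [0.05,0,0,0,0],
  ],
)

```text
clock: 10.35
tool_pos: [0.5292, -0.0693, 0.1099]
eef_rot: [0.436, 0.557, -0.436, 0.557]
contact_force: [0.8, -0.3, 0.6]
opening: 0.566
```

```bash
python3 st.py; python3 - <<'E'
from h import *
p,d=r.snapshot("wrist"); b=cv2.cvtColor(p,cv2.COLOR_RGB2BGR); cv2.imwrite("pics/w8.png",cv2.resize(b[130:330,180:380],(800,600)))
E
python3 st.py
```

```text
10.35 [ -0.2 -38.2 109.9] 0.566 [ 0.8 -0.3  0.6] [-0.1   0.03  0.03] -0.011
10.4 [ -0.2 -38.2 109.9] 0.57 [ 1.7 -0.8  0.2] [-0.08  0.04 -0.  ] -0.011
```

View pics/w8.png

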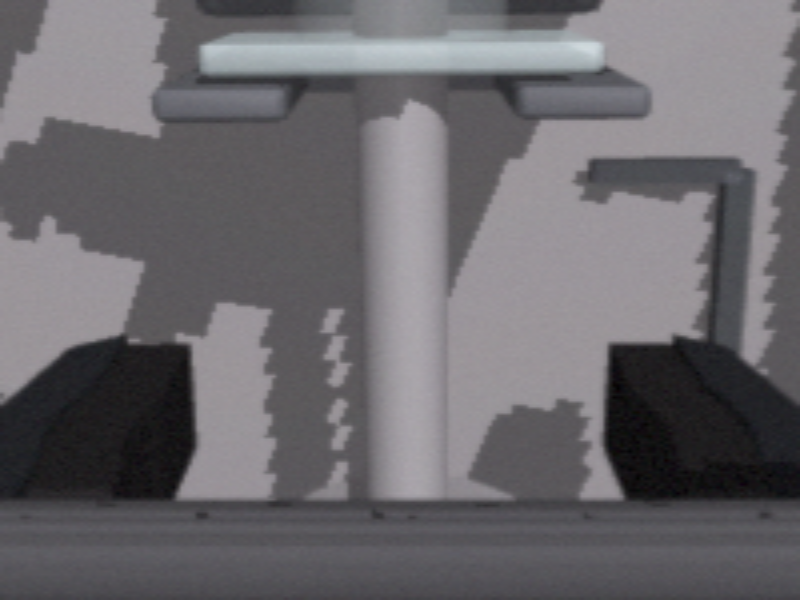

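Request:
arm_command(
  plan=[
    [0.05,0,0.0006,0,-0.01],
    [0.02,0,0,0,0],
    [0.012,0,0,0,0],
    [0.012,0,0,0,0],
    [0.012,0,0,0,0],
  ],
  force=8,
)

```text
clock: 11.02
tool_pos: [0.5295, -0.0692, 0.1097]
eef_rot: [0.433, 0.559, -0.433, 0.559]
contact_force: [0.1, 0.1, -0.5]
opening: 0.153
```

```bash
python3 st.py; python3 - <<'E'
from h import *
p,d=r.snapshot("wrist"); b=cv2.cvtColor(p,cv2.COLOR_RGB2BGR); cv2.imwrite("pics/w9.png",cv2.resize(b[130:330,180:380],(800,600)))
E
```

```text
11.025 [  0.2 -38.1 109.7] 0.153 [ 0.1  0.1 -0.5] [-0.11  0.03  0.01] -0.001
```

View pics/w9.png

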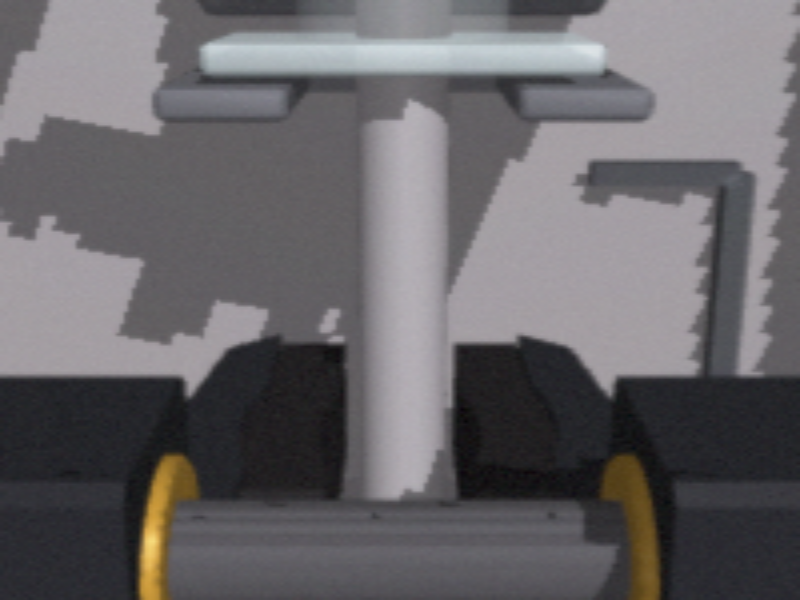

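Request:
arm_command(
  plan=[
    [0.0,0,0.0002,0,0],
    [0.0,0,0,0,0],
    [0.0,0,0,0,0],
  ],
  force=12,
)

```text
clock: 11.45
tool_pos: [0.5297, -0.0691, 0.1097]
eef_rot: [0.433, 0.559, -0.433, 0.559]
contact_force: [0.6, 0.1, -0.4]
opening: 0.093
```

```bash
python3 st.py
```

```text
11.45 [  0.5 -38.1 109.7] 0.093 [ 0.6  0.1 -0.4] [-0.07  0.03  0.01] -0.001
```

Request:
arm_command(
  plan=[
    [0.0,0,0,0.002,0],
    [0.0,0,0,0.003,0],
    [0.0,0,0,0.003,0],
    [0.0,0,0,0.003,0],
    [0.0,0,0,0.003,0],
    [0,0,0,0,0],
  ],
)

```text
clock: 12.2
tool_pos: [0.533, -0.0826, 0.1096]
eef_rot: [0.433, 0.559, -0.433, 0.559]
contact_force: [0.0, 3.9, 0.8]
opening: 0.093
```

```bash
python3 st.py
```

```text
12.2 [  0.3 -52.  109.6] 0.093 [0.  3.9 0.8] [0.63 0.22 0.02] -0.0009
```

Request:
arm_command(
  plan=[
    [0.0,0,0,0.003,0],
    [0.0,0,0,0.003,0],
    [0.0,0,0,0.003,0],
    [0.0,0,0,0.003,0],
    [0.0,0,0,0.002,0],
    [0,0,0,0,0],
    [0,0,0,0,0],
  ],
)

```text
clock: 13.08
tool_pos: [0.536, -0.0943, 0.1094]
eef_rot: [0.433, 0.56, -0.432, 0.558]
contact_force: [-2.0, 8.3, -0.3]
opening: 0.09
```

```bash
python3 st.py; python3 - <<'E'
from h import *
for n,(y0,y1,x0,x1) in dict(top=(150,225,170,320),scene=(150,260,255,395),wrist=(0,300,180,380)).items():
    p,d=r.snapshot(n); b=cv2.cvtColor(p,cv2.COLOR_RGB2BGR)[y0:y1,x0:x1]; k=min(800/b.shape[1],600/b.shape[0])
    cv2.imwrite(f"pics/{n}10.png",cv2.resize(b,None,fx=k,fy=k,interpolation=cv2.INTER_CUBIC)); print(n,k)
    C=cal(n); print(((proj(C,[W(0,76,140),W(0,90,137)])-[x0,y0])*k).round(0))
E
```

```text
13.075 [  0.2 -64.1 109.4] 0.09 [-2.   8.3 -0.3] [1.35 0.38 0.04] 0.0007
top 5.333333333333333
[[211. 205.]
 [180. 212.]]
scene 5.454545454545454
[[502. 184.]
 [524. 173.]]
wrist 2.0
[[ 202. -280.]
 [ 202. -379.]]
```

View pics/top10.png

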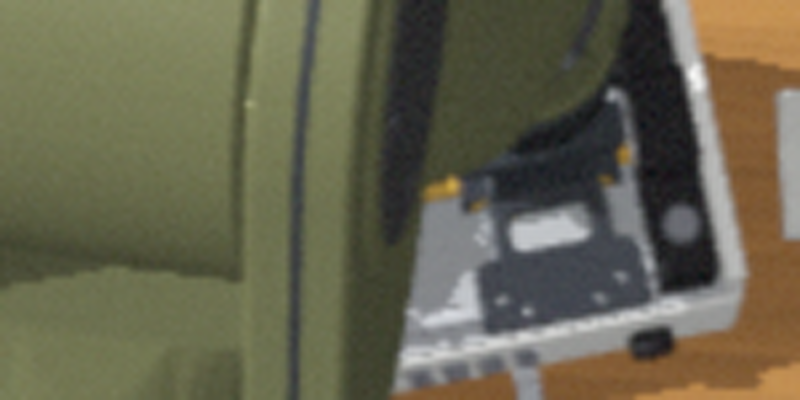

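View pics/scene10.png

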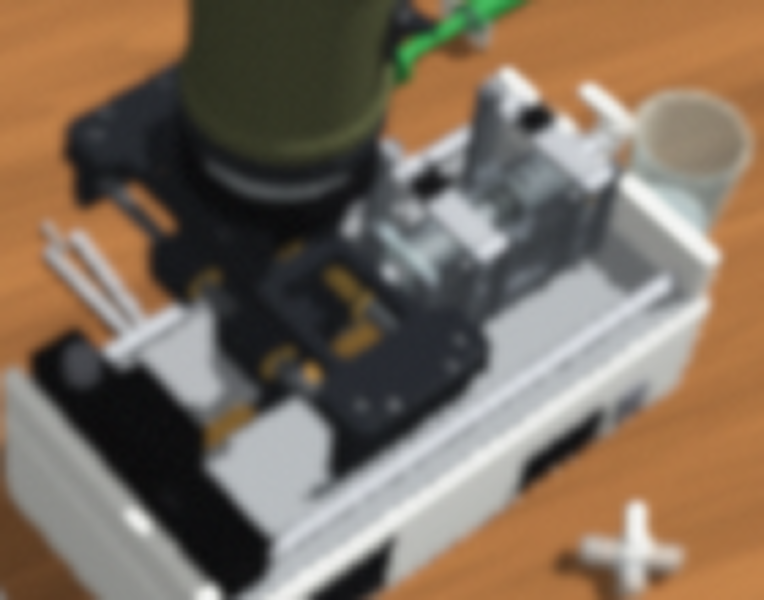

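View pics/wrist10.png

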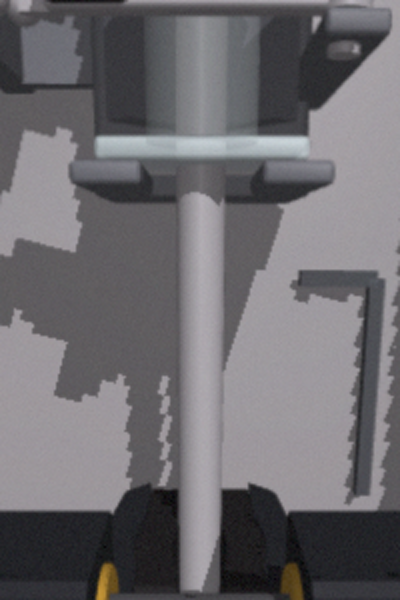

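Request:
arm_command(
  plan=[
    [0,0,0,0,0],
    [0,0,0,0,0],
    [0,0,0,0,0],
  ],
  force=3,
)

```text
clock: 13.6
tool_pos: [0.5361, -0.0945, 0.1095]
eef_rot: [0.433, 0.56, -0.433, 0.558]
contact_force: [-0.3, 6.4, -1.1]
opening: 0.092
```

```bash
python3 st.py; python3 - <<'E'
from h import *
p,d=r.snapshot("scene"); b=cv2.cvtColor(p,cv2.COLOR_RGB2BGR)[165:215,305:375]
C=cal("scene"); print(((proj(C,[W(0,y,140) for y in (20,62,76,90,100)])-[305,165])*11).round(0))
cv2.imwrite("pics/s11.png",cv2.resize(b,None,fx=11,fy=11,interpolation=cv2.INTER_CUBIC))
E
python3 st.py
```

```text
13.6 [  0.3 -64.3 109.5] 0.092 [-0.3  6.4 -1.1] [1.31 0.37 0.02] 0.0005
[[271. 327.]
 [415. 235.]
 [462. 205.]
 [508. 176.]
 [541. 155.]]
13.65 [  0.3 -64.3 109.5] 0.091 [-1.4  7.1  0.3] [1.3  0.35 0.01] 0.0005
```

View pics/s11.png

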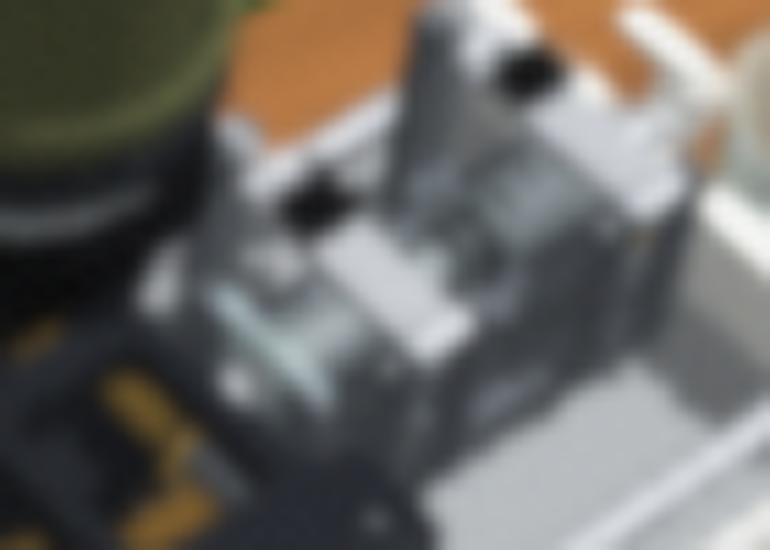

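Request:
arm_command(
  plan=[
    [0,0,0,0.001,0],
    [0,0,0,0,0],
  ],
)

```text
clock: 13.9
tool_pos: [0.5362, -0.095, 0.1094]
eef_rot: [0.433, 0.56, -0.432, 0.558]
contact_force: [-2.4, 8.3, 1.0]
opening: 0.092
```

```bash
python3 st.py
```

```text
13.9 [  0.2 -64.8 109.4] 0.092 [-2.4  8.3  1. ] [ 1.49  0.39 -0.04] 0.0008
```

Request:
arm_command(
  plan=[
    [0,0,0,0.001,0],
    [0,0,0,0,0],
  ],
)

```text
clock: 14.15
tool_pos: [0.5364, -0.0958, 0.1094]
eef_rot: [0.433, 0.56, -0.432, 0.558]
contact_force: [-0.6, 7.9, -0.3]
opening: 0.094
```

```bash
python3 st.py
```

```text
14.15 [  0.2 -65.6 109.4] 0.094 [-0.6  7.9 -0.3] [ 1.47  0.38 -0.02] 0.001
```

Request:
arm_command(
  plan=[
    [0,0,0,0.001,0],
    [0,0,0,0,0],
  ],
)

```text
clock: 14.4
tool_pos: [0.5366, -0.0966, 0.1094]
eef_rot: [0.433, 0.561, -0.432, 0.558]
contact_force: [-2.6, 8.2, 0.1]
opening: 0.089
```

```bash
python3 st.py
```

```text
14.4 [  0.2 -66.5 109.4] 0.089 [-2.6  8.2  0.1] [ 1.6   0.39 -0.05] 0.001
```

```bash
python3 - <<'E'
from h import *
f=np.load("pics/w6.npz"); c=r.calibration("wrist"); m=c["mount"]
d=f["d"]; P=cloud((c,m[:3,:3],m[:3,3]),d)*1000
q=P.reshape(-1,3); k=(d.ravel()>.05)&(abs(q[:,1])<45)&(abs(q[:,2])<30)&(q[:,0]>-60)&(q[:,0]<3); q=q[k]
for x0 in range(-56,2,4):
    a=q[abs(q[:,0]-x0)<2]
    for sg in(1,-1):
        b=a[a[:,1]*sg>0]
        if len(b): print(x0,sg,len(b),b.min(0).round(1),b.max(0).round(1))
E
```

```text
-56 1 136 [-58.   31.2  -2. ] [-54.   32.3  11.3]
-56 -1 125 [-58.  -33.4  -1.6] [-54.1 -32.5  11.2]
-52 1 99 [-54.   31.2 -11.1] [-50.   38.   10.9]
-52 -1 109 [-54.  -40.6 -11. ] [-50.  -32.7  10.8]
-48 1 231 [-50.   24.5 -11. ] [-46.   40.9  11.4]
-48 -1 251 [-50.  -42.4 -10.9] [-46.  -25.1  10.9]
-44 1 470 [-46.   24.2 -11.1] [-42.   41.2  11.1]
-44 -1 459 [-46.  -42.5 -10.9] [-42.  -25.3  10.8]
-40 1 263 [-42.   24.4 -11.1] [-38.1  41.1  -5.2]
-40 -1 268 [-42.  -42.1 -11. ] [-38.  -25.4   9.7]
-36 1 220 [-37.9  25.2 -11. ] [-34.   40.7  -1.4]
-36 -1 223 [-38.  -41.8 -10.7] [-34.  -26.2  -2.1]
-32 1 235 [-34.   25.6 -10.9] [-30.   40.3   1. ]
-32 -1 232 [-34.  -41.4 -11. ] [-30.  -26.6   1.6]
-28 1 234 [-30.   25.3 -11. ] [-26.   40.4   3.8]
-28 -1 240 [-30.  -41.4 -10.8] [-26.  -26.5   3.7]
-24 1 269 [-26.   24.7 -10.9] [-22.   39.8   5.8]
-24 -1 255 [-26.  -40.3 -10.9] [-22.  -25.8   5.6]
-20 1 264 [-22.   24.3 -10.7] [-18.   39.4   7.9]
-20 -1 261 [-22.  -40.3 -10.6] [-18.  -25.2   8. ]
-16 1 194 [-18.   24.2 -10.8] [-14.   38.7   9.3]
-16 -1 208 [-18.  -39.6 -10.8] [-14.  -25.4   9.2]
-12 1 181 [-14.   24.3 -10.6] [-10.   38.7   9. ]
-12 -1 174 [-14.  -39.7 -10.7] [-10.  -25.4   9.3]
-8 1 159 [-10.   24.2 -10.8] [-6.  38.2  9.2]
-8 -1 162 [ -9.9 -39.1 -10.7] [ -6.  -25.3   9.4]
-4 1 140 [ -6.   24.2 -10.5] [-2.  37.   9.7]
-4 -1 135 [ -6.  -38.9 -10.7] [ -2.1 -25.3   9.4]
0 1 51 [ -2.   24.4 -10.4] [ 0.5 33.5  8. ]
0 -1 55 [ -2.  -34.5 -10.2] [  1.  -25.4   9.7]
```

```bash
python3 - <<'E'
from h import *
f=np.load("pics/w6.npz"); c=r.calibration("wrist"); m=c["mount"]
d=f["d"]; P=cloud((c,m[:3,:3],m[:3,3]),d)*1000
q=P.reshape(-1,3); k=(d.ravel()>.05)&(abs(q[:,1])<45)&(abs(q[:,2])<30)&(q[:,0]>-30)&(q[:,0]<-8); q=q[k]
for y0 in range(24,42,2):
    for sg in(1,-1):
        b=q[abs(q[:,1]*sg-y0)<1]
        if len(b): print(y0*sg,len(b),np.percentile(b[:,2],[1,50,99]).round(1),"x",b[:,0].min().round(1))
E
python3 st.py
```

```text
24 268 [-9.1 -0.5  9. ] x -23.8
26 281 [-9.3 -5.3  5.1] x -29.9
-26 478 [-9.2 -2.   8.8] x -30.0
28 108 [-9.4 -8.8 -8.1] x -29.8
-28 120 [-9.4 -8.7  1.7] x -30.0
30 100 [-9.4 -8.8 -8.3] x -29.6
-30 99 [-9.4 -8.8 -8.1] x -29.9
32 144 [-10.7  -9.1  -8.3] x -29.9
-32 120 [-10.5  -8.8  -8.2] x -29.9
34 116 [-10.9 -10.2  -8.5] x -29.8
-34 144 [-10.7  -9.9  -8.2] x -29.9
36 104 [-10.8 -10.3  -9.6] x -30.0
-36 99 [-10.8 -10.2  -9.5] x -29.7
38 92 [-10.7 -10.2  -9.8] x -29.5
-38 103 [-10.7 -10.2  -9.5] x -29.3
40 16 [-10.3 -10.   -9.7] x -30.0
-40 55 [-10.7 -10.2  -9.5] x -30.0
14.4 [  0.2 -66.5 109.4] 0.089 [-2.6  8.2  0.1] [ 1.6   0.39 -0.05] 0.001
```

Request:
arm_command(
  plan=[
    [0,0,0,0.001,0],
    [0,0,0,0.001,0],
    [0,0,0,0.001,0],
    [0,0,0,0,0],
    [0,0,0,0,0],
  ],
)

```text
clock: 15.02
tool_pos: [0.5372, -0.0991, 0.1093]
eef_rot: [0.433, 0.561, -0.432, 0.558]
contact_force: [-2.5, 10.1, 0.8]
opening: 0.094
```

```bash
python3 st.py; python3 - <<'E'
from h import *
C=cal("scene")
ims=[r.snapshot("scene")[0].astype(float) for _ in range(6)]
A=np.mean(ims,0); np.save("pics/sceneavg.npy",A)
I=np.load("pics/scene0.npz")["p"].astype(float)
cv2.imwrite("pics/s12.png",cv2.resize(np.hstack([cv2.cvtColor(x.clip(0,255).astype(np.uint8),cv2.COLOR_RGB2BGR)[170:215,325:370] for x in(I,A)]),None,fx=8,fy=8,interpolation=cv2.INTER_CUBIC))
ys=np.arange(50,112,2)
for x,z in((0,140),(5,138.5)):
  pts=proj(C,[W(x,y,z) for y in ys]).astype(np.float32)
  f=lambda im:cv2.remap(im.mean(2).astype(np.float32),pts[:,0].reshape(-1,1),pts[:,1].reshape(-1,1),cv2.INTER_LINEAR).ravel()
  print(np.c_[ys,f(I),f(A)].round(0).astype(int).T.tolist())
E
python3 st.py
```

```text
15.025 [  0.2 -69.  109.3] 0.094 [-2.5 10.1  0.8] [ 1.7   0.46 -0.04] 0.0014
[[50, 52, 54, 56, 58, 60, 62, 64, 66, 68, 70, 72, 74, 76, 78, 80, 82, 84, 86, 88, 90, 92, 94, 96, 98, 100, 102, 104, 106, 108, 110], [121, 138, 157, 169, 174, 176, 176, 174, 167, 153, 137, 124, 114, 111, 115, 122, 123, 117, 108, 100, 90, 84, 79, 77, 81, 83, 87, 95, 103, 111, 114], [206, 200, 187, 162, 133, 111, 98, 86, 81, 80, 81, 85, 89, 98, 110, 116, 114, 110, 111, 117, 122, 122, 122, 125, 128, 130, 138, 156, 177, 192, 201]]
[[50, 52, 54, 56, 58, 60, 62, 64, 66, 68, 70, 72, 74, 76, 78, 80, 82, 84, 86, 88, 90, 92, 94, 96, 98, 100, 102, 104, 106, 108, 110], [147, 161, 171, 177, 178, 179, 178, 174, 169, 164, 158, 154, 142, 133, 131, 141, 150, 151, 144, 137, 116, 98, 84, 81, 86, 91, 96, 103, 113, 125, 128], [207, 206, 199, 186, 166, 136, 110, 95, 88, 88, 92, 96, 98, 107, 124, 131, 134, 131, 131, 137, 140, 142, 143, 143, 143, 140, 139, 146, 165, 185, 197]]
15.325 [  0.2 -69.1 109.3] 0.093 [-2.1  9.1  0.7] [ 1.67  0.36 -0.04] 0.0014
```

View pics/s12.png

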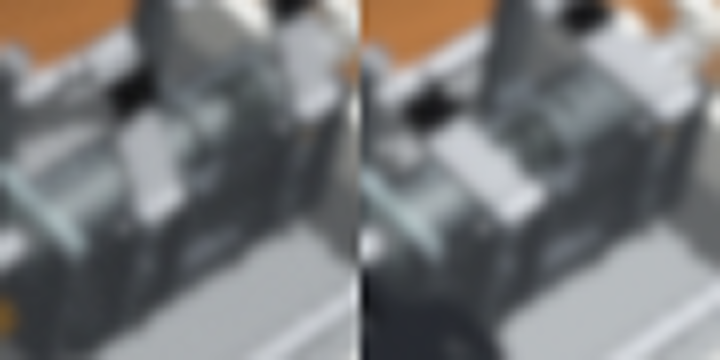

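Request:
arm_command(
  plan=[
    [0,0,0,0.001,0],
    [0,0,0,0,0],
    [0,0,0,0,0],
  ],
  force=8,
)

```text
clock: 15.7
tool_pos: [0.5374, -0.0999, 0.1093]
eef_rot: [0.433, 0.561, -0.432, 0.558]
contact_force: [-1.5, 8.3, 0.3]
opening: 0.089
```

```bash
python3 st.py; python3 - <<'E'
from h import *
C=cal("scene"); e=Pm(C[2]); print("eye",e.round(0))
A=np.mean([r.snapshot("scene")[0].astype(float) for _ in range(5)],0); np.save("pics/sceneavg2.npy",A)
I=np.load("pics/scene0.npz")["p"].astype(float); B=np.load("pics/sceneavg.npy")
ys=np.arange(60,100,1.)
for x,z in((0,137.5),(3,137),(5,135.5)):
  pts=proj(C,[W(x,y,z) for y in ys]).astype(np.float32)
  f=lambda im:cv2.remap(im.mean(2).astype(np.float32),pts[:,0].reshape(-1,1),pts[:,1].reshape(-1,1),cv2.INTER_LINEAR).ravel()
  print(x,z);print(np.c_[ys,f(I),f(B),f(A)].round(0).astype(int).T.tolist())
E
python3 st.py
```

```text
15.7 [  0.2 -69.9 109.3] 0.089 [-1.5  8.3  0.3] [ 1.75  0.48 -0.11] 0.0015
eye [ 380. -426.  885.]
0 137.5
[[60, 61, 62, 63, 64, 65, 66, 67, 68, 69, 70, 71, 72, 73, 74, 75, 76, 77, 78, 79, 80, 81, 82, 83, 84, 85, 86, 87, 88, 89, 90, 91, 92, 93, 94, 95, 96, 97, 98, 99], [177, 178, 178, 178, 177, 175, 173, 171, 165, 158, 150, 146, 141, 135, 130, 126, 121, 117, 116, 118, 121, 124, 127, 129, 128, 126, 123, 118, 113, 109, 105, 100, 93, 86, 82, 79, 76, 75, 76, 77], [130, 118, 107, 101, 95, 90, 85, 81, 80, 80, 79, 81, 83, 84, 87, 89, 92, 96, 102, 109, 114, 118, 120, 121, 118, 116, 114, 114, 117, 120, 123, 125, 127, 128, 128, 128, 128, 129, 130, 132], [128, 115, 104, 98, 93, 88, 83, 80, 79, 80, 80, 82, 83, 85, 87, 90, 92, 96, 102, 109, 114, 118, 120, 120, 118, 116, 115, 115, 117, 120, 123, 125, 127, 128, 128, 128, 128, 129, 130, 131]]
3 137
[[60, 61, 62, 63, 64, 65, 66, 67, 68, 69, 70, 71, 72, 73, 74, 75, 76, 77, 78, 79, 80, 81, 82, 83, 84, 85, 86, 87, 88, 89, 90, 91, 92, 93, 94, 95, 96, 97, 98, 99], [179, 179, 179, 178, 177, 175, 173, 170, 166, 163, 160, 157, 156, 152, 148, 142, 136, 132, 1
[... 606 characters left out ...]
88, 89, 90, 91, 92, 93, 94, 95, 96, 97, 98, 99], [179, 179, 179, 178, 176, 174, 172, 168, 166, 164, 161, 159, 157, 153, 147, 143, 139, 133, 128, 126, 131, 138, 145, 147, 149, 151, 151, 150, 145, 139, 130, 121, 114, 104, 95, 87, 83, 82, 82, 83], [163, 147, 132, 118, 107, 98, 92, 90, 88, 88, 89, 91, 93, 93, 93, 94, 97, 103, 110, 117, 123, 129, 135, 135, 134, 133, 133, 134, 135, 137, 138, 139, 142, 142, 141, 142, 142, 142, 143, 142], [157, 142, 126, 113, 103, 96, 91, 89, 88, 88, 89, 90, 93, 93, 93, 94, 98, 103, 110, 116, 123, 130, 135, 135, 134, 133, 132, 133, 134, 136, 138, 139, 142, 142, 142, 142, 143, 143, 143, 142]]
15.95 [  0.2 -69.9 109.3] 0.091 [-2.8  9.1  0.5] [ 1.77  0.41 -0.05] 0.0015
```

```bash
python3 - <<'E'
from h import *
c=r.calibration("wrist"); m=c["mount"]; C=(c,m[:3,:3],m[:3,3])
for zz in(9,10.4,11.5): print(zz,proj(C,np.array([[-33,0,zz],[-19,13,zz],[-5,0,zz],[-6,5,zz],[-7,8,zz]])/1e3).round(1).tolist())
s=r.get_state()
A=np.mean([r.snapshot("wrist")[0].astype(float) for _ in range(3)],0).clip(0,255).astype(np.uint8)
b=cv2.cvtColor(A,cv2.COLOR_RGB2BGR); cv2.imwrite("pics/w13.png",cv2.resize(b[230:310,230:330],None,fx=7,fy=7,interpolation=cv2.INTER_CUBIC))
E
```

```text
9 [[280.8, 316.5], [310.3, 297.8], [280.6, 282.3], [291.1, 283.3], [297.5, 284.3]]
10.4 [[280.8, 319.6], [310.2, 300.6], [280.6, 284.9], [291.1, 285.9], [297.4, 287.0]]
11.5 [[280.8, 322.0], [310.2, 302.8], [280.6, 286.9], [291.0, 288.0], [297.4, 289.0]]
```

View pics/w13.png

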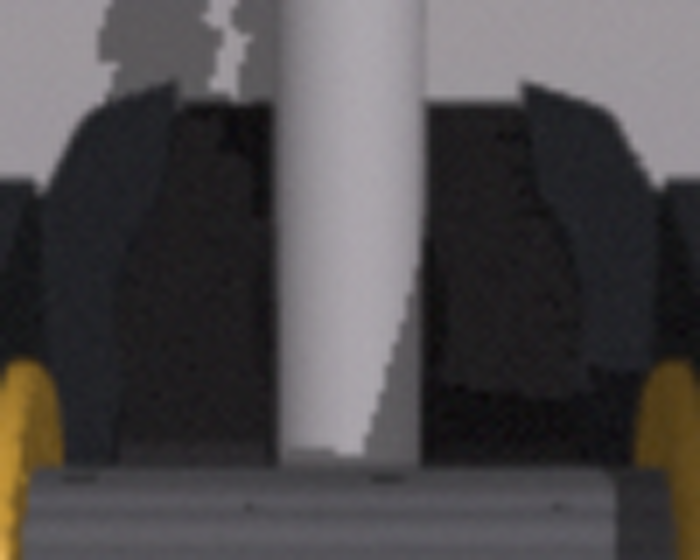

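```bash
python3 st.py; python3 -c "
from plant import r
print(r.finish_job())"
```

```text
16.1 [  0.2 -69.9 109.3] 0.089 [-1.4  9.4  0.7] [1.77 0.45 0.01] 0.0015
the job is handed in; nothing more can be done
None
```

I handed the job in at about 16 s. Both clamps are shut and the plunger is held at the ring mark, but I could only confirm the draw to about 1 mm, and not by direct view.

- **Clamps:** I pressed clamp_flange first, then clamp_tip. The first press on clamp_flange slipped off its nose with a sideways force of about 27 N. I backed off and pressed again on the tab. After both presses the tabs measured z = 152–153 mm, the shut height. They stayed down after I let go.
- **Plunger:** I gripped the rod within about 0.5 mm of the syringe axis and drew it back 31.8 mm at the gripper. My wrist-camera measurement called for 30.8 mm.
- **Final hold:** The last force reading was about 9.5 N, almost entirely along the axis. The expected force at the mark is about 10 N.
- **Uncertainty:** At the end the gripper hid the disc and the arm blocked the top camera's view of the barrel. The scene camera is too coarse there to separate the piston front from the ring.
    - With no slip in the grip, or with the disc bearing on the wider part of the fingers, the piston is drawn about 0.5 to 1 mm too far.
    - With the disc bearing on the pad edge, it is about 1 mm short.
- **Conflicting check:** A rough brightness estimate 0.8 mm before the final position suggested the draw was about 1.3 mm short, which is why I made that last pull. The edge it relied on did not move with that pull, so I give it little weight.
- **Surroundings:** I saw no sign that the arm touched any bystander, and the syringe was still in its bed.

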